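Centre the tub and tare the scale touch-free

ROBOT

A 7-joint arm with a two-finger parallel gripper is mounted at the origin on the work surface. World frame = base frame: x ahead of the robot, y to its left, z up, the work surface at z = 0. Lengths are in m, angles in rad, forces in N, time in s.
With the tool pointing down it reaches from about 0.4 to 0.875 m from the base axis. Payload 19.3 kg.
Tool frame: the origin (TCP) lies at the very end of the fingers, on their centre line; the grasp point (between the pads) lies 19 mm behind it; z points along the fingers, y is the direction in which the jaws open and shut (so a half turn about z gives the same grasp; the last joint's range is limited). The gripper opens to 85 mm and grips with 20 to 120 N. Pads are 22 mm wide; open, the fingers measure 114 mm over their backs; the gripper's body (76 mm by 85 mm) begins 54 mm behind the grasp point. The pads swing forward as they close: fully open they stand 13 mm farther back than shut.
Start: joints at [-1.323, 0.521, -0.036, 1.599, 0.021, 1.021, -0.113], TCP at [0.195, 0.594, 0.231] pointing down, gripper open.
Joint ranges: [-2.91, 2.91], [-0.3, 2.13], [-1.5, 1.42], [0.17, 2.43], [-1.26, 4.41], [0.16, 1.93], [-2.52, 2.52]. Speed limits (rad/s): [1.89, 1.89, 2.39, 2.39, 3.01, 3.01, 3.01].

INTERFACE

Orientations are given as [roll, pitch, yaw] about the fixed x, y, z axes, in that order (R = Rz(yaw) Ry(pitch) Rx(roll)).
In Python, from workcell import bot, grab_frame, calibration, workorder gives the robot as it stands.
- The arm moves only by the tool move_arm, never from a script. Its arguments are lists of equal length, an entry for each row: "jaw": the closure in counts, from 0 (fully open) to 255 (shut); "dp": the shift along the tool's x, y, z in units of 800 mm (1.0 is 800 mm), a list of three; "rotation": the turn, a rotation vector about the tool's x, y, z in units of pi rad (1.0 is pi rad), a list of three. In form: {"jaw": [jaw, ...], "dp": [[dx, dy, dz], ...], "rotation": [[rx, ry, rz], ...]}. A call has 1 to 10 rows; each row shifts and turns the commanded pose from where the row before left it, along the tool's axes as they then stand; what a row does not reach is not made up. A row lasts 1/8 s, in which the tool goes at most 62.5 mm and 10.7 degrees, less where a joint would pass 70% of its speed; a pose out of reach is approached as far as the arm can. A call with a number of a shift or a turn outside -1 to 1 is refused whole. A call with a gripper value outside its range is refused whole. The fingers move at their own pace and stop on an object; "squeeze" is the grip in N (left out, the last holds). Time passes only in rows, so rows that do not move let the fingers close. It gives the time, the measured TCP pose, the force and the opening at its end, in the units of the state.
- bot.observe(): the state, without advancing time (a new reading comes with each control period).
- grab_frame(name): name is "scene" or "top" or "wrist"; returns the picture (480x640x3 uint8, blue, green, red); there is no depth.
- calibration(name): a dict with "camera_matrix" (3x3 intrinsics, pixels), "dist" ([k1, k2, p1, p2, k3] as OpenCV has them; the pictures are not rectified), "T" (4x4, takes a point from camera to world coordinates). Camera axes: x right, y down, z forward; pixel columns grow to the right and rows downward; lengths in m; the calibration is good to about 2 mm. A picture is of the moment at which its call begins: read the wrist's pose just before it. calibration takes no time and is no camera call; for the wrist camera it gives the pose at the moment of the call.
- workorder.job_done(): hands the job in, once; it reports no verdict.
The state is a dict: "clock": time; "qpos": joint angles; "qd": joint speeds; "joint_efforts": joint torques, N m; "position": TCP position; "tool_rot": TCP orientation; "force": force on the tool from outside, world axes, zero at the start; "moment": the same for the moment, N m; "grip_width": finger opening in m.
Only numpy, scipy, OpenCV 4.12 (cv2) and the standard library are available. Lean on these libraries where they do the work, as an engineer would, in place of code of your own. Each camera call takes 0.05 s, during which the arm holds its last target. There are 200 camera calls.

TASK

Get the bench scale ready for weighing: slide the empty open white tub to the middle of the scale's steel pan with the fingertips, without lifting or tipping it, and draw the fingers back from it. Then tare the scale by pointing at the blue-ringed touch-free sensor: hold the fingertips two to three centimetres above the middle of its window for a good two seconds without touching anything, then take the hand well away. Do not set off the green- or yellow-ringed sensor, do not touch or shift any sensor, and leave everything else where it stands.

Things in the scene. Friction and masses are not known exactly. Their poses are not given: they have to be found in the camera images.
- scale: compact bench scale fixed to the table, white housing with a flat rectangular stainless pan. The pan's top is level, 66 mm above the table, 200 mm along the scale's x by 230 mm along its y. Origin: on the table straight below the pan's middle; z up. The console with display and keys lies beyond the pan's -x edge, from x = -88 to -173 mm, at most 53 mm high.
- tub: empty open round white plastic tub, loose, about 0.2 kg, 75 mm high, 148 mm across at the foot and 160 mm (165 mm over the rolled rim) at the top, wall 4 mm. At the start it stands upright on the pan, off towards the pan's +y edge and overhanging it. Origin: centre of the underside, z up. It slides on the pan under a light sideways push (under 4 N) and stops when the push stops.
- blue_sensor: wireless touch-free hand sensor: white round puck 66 mm across and 26 mm high, standing loose on the table, with a black window 33 mm across in the middle of its flat top, framed by a blue ring 51 mm across. This is the one that tares the scale. It reacts to fingertips less than about 45 mm straight above the window, and not to a hand passing 10 cm or more above. Origin: centre of the underside; the window is 26 mm above it.
- green_sensor: wireless touch-free hand sensor: white round puck 66 mm across and 26 mm high, standing loose on the table, with a black window 33 mm across in the middle of its flat top, framed by a green ring 51 mm across. It prints a label; not wanted now. It reacts to fingertips less than about 45 mm straight above the window, and not to a hand passing 10 cm or more above. Origin: centre of the underside; the window is 26 mm above it.
- yellow_sensor: wireless touch-free hand sensor: white round puck 66 mm across and 26 mm high, standing loose on the table, with a black window 33 mm across in the middle of its flat top, framed by a yellow ring 51 mm across. It clears the running total; not wanted now. It reacts to fingertips less than about 45 mm straight above the window, and not to a hand passing 10 cm or more above. Origin: centre of the underside; the window is 26 mm above it.
- jar: bystander: amber jar with a green cap, 64 mm across, 100 mm high, loose. Origin: centre of the underside.
- jug: bystander: stainless measuring mug with a handle, 90 mm across, 110 mm high, loose. Origin: centre of the underside.
- lid: bystander: white round tub lid lying flat, 164 mm across, 11 mm high, loose. Origin: centre of the underside.
- spatula: bystander: spatula with a blue handle lying flat along its own x, 280 mm long, 65 mm wide, 20 mm high, loose. Origin: under its middle.
- spice_tub: bystander: small closed white tub, 98 mm across, 90 mm high, loose. Origin: centre of the underside.
Mind the look-alikes: they are no part of the job. What is shaped like the blue_sensor but pink is not meant.

How it is judged:
On the way, in this order (a step that is already met when the one before it is completed fails the run):
1. the tub stands in the middle of the pan, at rest and let go (horizontal distance between tub and scale below 0.015 m and z of tub in the frame of scale between 0.062 and 0.07 m and angle between tub's own z axis and vertical below 0.05 rad and linear speed of tub below 0.02 m/s and contact force between the fingers and tub below 0.1 N), for 0.3 s.
2. the fingertips dwell above the blue-ringed sensor, touching nothing, with the tub still centred (all of step 1 and horizontal distance between the grasp point and blue_sensor below 0.018 m and z of the grasp point in the frame of blue_sensor between 0.036 and 0.101 m and contact force between the fingers and anything else below 0.1 N), for 1.5 s.
3. the hand has left the sensor (distance between the grasp point and blue_sensor above 0.14 m), for 0.2 s.
At the end, for the whole second after the job is handed in: The tub stands upright and at rest on the pan with its centre within 15 mm of the pan's middle; the hand is at least 14 cm from the blue-ringed sensor; the sensors have not moved (6 mm) and the bystanders stand where they were (20 mm) (all of step 1 and distance between the grasp point and blue_sensor above 0.14 m and distance of each of blue_sensor, green_sensor, yellow_sensor from where it was at the start of the episode below 0.006 m and distance of each of jar, jug, lid, spatula, spice_tub from where it was at the start of the episode below 0.02 m); the robot touches nothing.
It fails at once if the tub is lifted, tipped or knocked off the pan (z of tub in the frame of scale above 0.078 m or z of tub in the frame of scale below 0.056 m or angle between tub's own z axis and vertical above 0.2 rad).
It fails at once if a sensor is touched (contact force between any of the fingers, the arm and blue_sensor above 0.5 N or contact force between any of the fingers, the arm and green_sensor above 0.5 N or contact force between any of the fingers, the arm and yellow_sensor above 0.5 N).
It fails at once if the green- or yellow-ringed sensor is set off: the fingertips come low over its window ((horizontal distance between the grasp point and green_sensor below 0.025 m and z of the grasp point in the frame of green_sensor below 0.086 m) or (horizontal distance between the grasp point and yellow_sensor below 0.025 m and z of the grasp point in the frame of yellow_sensor below 0.086 m)).
It fails at once if a sensor or a bystander is disturbed (distance of any of blue_sensor, green_sensor, yellow_sensor from where it was at the start of the episode above 0.006 m or distance of any of jar, jug, lid, spatula, spice_tub from where it was at the start of the episode above 0.02 m).
It also fails if it takes over 58 s, if anything falls off the work surface, if the arm or the gripper's body presses on something with over 40 N, if the wrist force passes 120 N, or if a joint passes its speed limit or range.

## Working session

There is one attempt and no reset: what is moved stays moved. The work goes in short steps, Python scripts to look and compute and a tool call to move; the robot and the scene stay as the last step left them, time stands still between calls to the robot, and variables do not carry over. Pictures are saved under pics/ and viewed, about 8 in all and at most 12, crops included, and the job is handed in when it is done.

Besides the shell and the picture viewer there is one more tool, called as name(argument=value, ...) on one line, values as JSON. move_arm: Moves the arm, as the interface text tells. Shifts and turns lie within -1 to 1; 1 stands for 800 mm of shift or pi rad of turn. Its arguments: {"type":"object","properties":{"jaw":{"type":"array","items":{"type":"number"}},"dp":{"type":"array","items":{"type":"array","items":{"type":"number","minimum":-1,"maximum":1}}},"rotation":{"type":"array","items":{"type":"array","items":{"type":"number","minimum":-1,"maximum":1}}},"squeeze":{"type":"number"}},"required":["jaw","dp","rotation"]}

```bash
mkdir -p pics
python3 - <<'E'
from workcell import bot, grab_frame, calibration
import cv2,numpy as np
s=bot.observe(); print(s)
for n in("scene","top"):
    f=grab_frame(n); cv2.imwrite(f"pics/{n}0.png",f); c=calibration(n); print(n,np.round(c["camera_matrix"],1).tolist(),c["dist"],np.round(c["T"],4).tolist())
E
```

```text
{'clock': 0.0, 'qpos': array([-1.32320845,  0.52201611, -0.03636769,  1.59999006,  0.0212258 ,
        1.0210668 , -0.11278398]), 'qd': array([ 8.27123408e-04, -9.09601017e-04,  9.77602414e-04,  6.97231551e-05,
       -2.53005160e-04,  1.65707855e-03,  5.85985261e-04]), 'joint_efforts': array([ 6.36725381e-04, -9.27076221e+01,  1.98010750e+00, -3.69946611e+01,
        1.77539798e-02,  7.90776248e-03, -1.52892807e-05]), 'position': array([0.19520904, 0.59339534, 0.23073039]), 'tool_rot': array([-3.14050104e+00,  7.83820137e-05,  2.82385898e+00]), 'force': array([-1.56810755, -0.76032416, -0.03632864]), 'moment': array([ 0.0043971 ,  0.05638365, -0.00369849]), 'grip_width': 0.08561824411364093}
scene [[455.1, 0.0, 311.1], [0.0, 455.1, 231.4], [0.0, 0.0, 1.0]] [-0.09460327  0.          0.          0.          0.        ] [[-0.8442, 0.4136, -0.341, 0.853], [0.536, 0.6561, -0.5313, 0.4835], [0.004, -0.6313, -0.7755, 0.7926], [0.0, 0.0, 0.0, 1.0]]
top [[468.0, 0.0, 315.3], [0.0, 468.0, 239.1], [0.0, 0.0, 1.0]] [-0.02109235  0.          0.          0.          0.        ] [[0.0087, -0.9817, 0.1904, 0.3605], [-1.0, -0.0078, 0.0057, -0.0193], [-0.0041, -0.1905, -0.9817, 1.0198], [0.0, 0.0, 0.0, 1.0]]
```

View pics/top0.png

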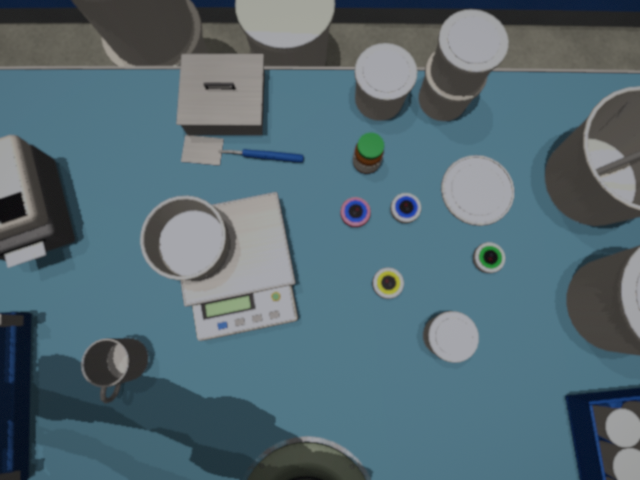

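View pics/scene0.png

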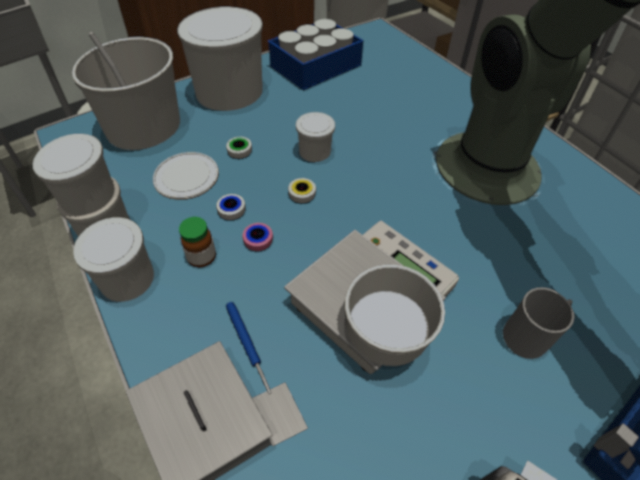

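Top view: scale at about (240,250), with the tub off to the left at (187,238). The white puck with the blue ring is at (406,208), the pink decoy at (356,212), yellow at (388,283), green at (490,257). I'll measure them next, with an enlarged crop.

```bash
cat > h.py <<'E'
from workcell import bot, grab_frame, calibration
import cv2,numpy as np
def ray(n,px,z,c=None):
    c=c or calibration(n); T=np.array(c["T"])
    p=cv2.undistortPoints(np.array(px,float).reshape(-1,1,2),np.array(c["camera_matrix"]),np.array(c["dist"])).reshape(-1,2)
    d=np.c_[p,np.ones(len(p))]@T[:3,:3].T; o=T[:3,3]
    return o+d*((z-o[2])/d[:,2])[:,None]
def proj(n,P):
    c=calibration(n);T=np.linalg.inv(np.array(c["T"]))
    return cv2.projectPoints(np.array(P,float).reshape(-1,1,3),cv2.Rodrigues(T[:3,:3])[0],T[:3,3],np.array(c["camera_matrix"]),np.array(c["dist"]))[0].reshape(-1,2)
E
python3 - <<'E'
from h import *
f=cv2.imread("pics/top0.png"); hsv=cv2.cvtColor(f,cv2.COLOR_BGR2HSV)
for nm,(u,v) in dict(blue=(406,208),pink=(356,212),yellow=(388,283),green=(490,257)).items():
    r=hsv[v-25:v+25,u-25:u+25]; 
    # puck = not table: ring by saturation
    lo,hi=dict(blue=(112,130),pink=(112,130),yellow=(20,35),green=(45,75))[nm]
    m=((r[...,0]>=lo)&(r[...,0]<=hi)&(r[...,1]>120)&(r[...,2]>60)).astype(np.uint8)
    pts=cv2.findNonZero(m); (c,rad)=cv2.minEnclosingCircle(pts); e=cv2.fitEllipse(cv2.convexHull(pts))
    c=np.array(e[0])+[u-25,v-25]; print(nm,c.round(1),np.array(e[1]).round(1),rad, ray("top",c,.026).round(4))
for nm,c,z in [("jar",(370,146),.1),("lid",(478,190),.011),("spice",(453,337),.09),("jug",(106,362),.11),("spat",(241,153),.01),("TUBrim",(186,239),.141)]:
    print(nm,ray("top",[c],z).round(3))
print("pan",ray("top",[(277,194),(293,270),(183,303)],.066).round(3), proj("top",[bot.observe()["position"]]))
cv2.imwrite("pics/c1.png",cv2.resize(f[180:345,130:330],None,fx=3.6,fy=3.6,interpolation=cv2.INTER_CUBIC))
E
```

```text
blue [406.  206.7] [20.4 21.4] 10.724321365356445 [[ 0.6271 -0.2119  0.026 ]]
pink [355.4 210.8] [20.6 21.7] 10.824426651000977 [[ 0.6171 -0.1009  0.026 ]]
yellow [388.  282.3] [21.  21.8] 10.9384765625 [[ 0.4609 -0.169   0.026 ]]
green [490.1 256.8] [20.1 21.6] 10.816754341125488 [[ 0.5175 -0.3898  0.026 ]]
jar [[ 0.737 -0.126  0.1  ]]
lid [[ 0.671 -0.378  0.011]]
spice [[ 0.349 -0.284  0.09 ]]
jug [[0.296 0.381 0.11 ]]
spat [[0.755 0.158 0.01 ]]
TUBrim [[0.529 0.234 0.141]]
pan [[0.642 0.068 0.066]
 [0.481 0.031 0.066]
 [0.411 0.253 0.066]] [[-60.99169907 428.62396645]]
```

View pics/c1.png

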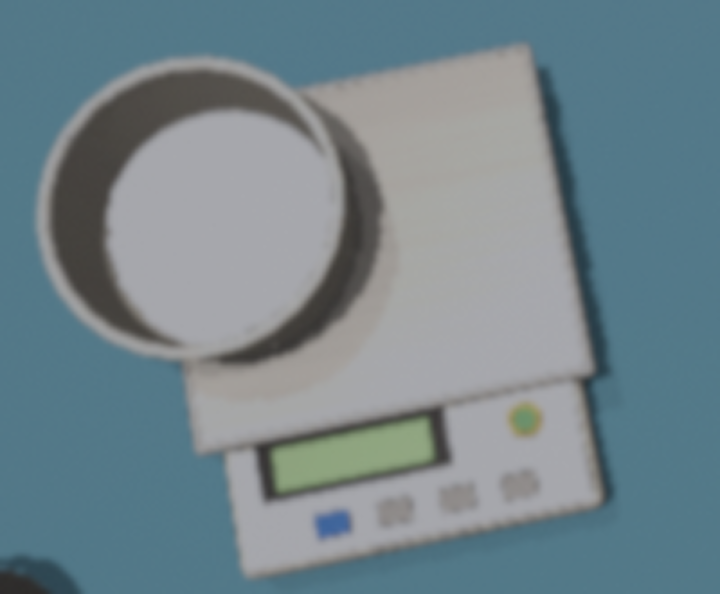

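Run:
```python
from h import *
q=lambda *p:[(130+a/3.6,180+b/3.6) for a,b in p]
A,B,C=ray("top",q((528,43),(596,375),(198,453)),.066)[:,:2]
print(A,B,C,"len",np.linalg.norm(A-B),np.linalg.norm(B-C))
x=(A-B)/np.linalg.norm(A-B); y=(C-B)/np.linalg.norm(C-B); print("yaw",np.arctan2(x[1],x[0]),np.arctan2(-y[0],y[1]))
print("centre",(A+C)/2, B+.1*x+.115*y)
r=ray("top",q((38,210),(345,210),(190,57),(190,358),(191.5,207.5)),.141)[:,:2];print("rim",r,np.linalg.norm(r[0]-r[1]),np.linalg.norm(r[2]-r[3]))
t=r[4]; d=(A+C)/2-t; print("move",d,np.linalg.norm(d),np.arctan2(d[1],d[0]))
```

```text
[0.64658081 0.06883984] [0.45156522 0.02553918] [0.40563563 0.24892472] len 0.1997649280825551 0.22805838172998633
yaw 0.2184923301347814 0.2027808847422146
centre [0.52610822 0.15888228] [0.52602744 0.15985867]
rim [[0.52975942 0.32151537]
 [0.53105763 0.1571212 ]
 [0.614965   0.24531336]
 [0.45140363 0.23503182]
 [0.53176702 0.23923653]] 0.16439929205747572 0.16388419859933587
move [-0.0056588  -0.08035425] 0.08055325816472819 -1.641103431130907
```

move_arm(jaw=[235,235,235,235,235,235,235,235,235,235], dp=[[0,0,0],[0,0,0],[0,0,0],[0,0,0],[-0.042,-0.044,0],[-0.042,-0.044,0],[-0.042,-0.044,0],[-0.042,-0.044,0],[-0.042,-0.044,0],[-0.042,-0.044,0]], rotation=[[0,0,-0.034],[0,0,-0.034],[0,0,-0.033],[0,0,0],[0,0,0],[0,0,0],[0,0,0],[0,0,0],[0,0,0],[0,0,0]])

```text
clock: 1.35
position: [0.3977, 0.3811, 0.2313]
tool_rot: [3.141, -0.0, 3.138]
force: [0.8, 0.9, -0.1]
grip_width: 0.0067
```

move_arm(jaw=[235,235,235,235,235,235], dp=[[-0.042,-0.044,0],[-0.042,-0.044,0],[-0.042,-0.044,0],[-0.042,-0.044,0],[0,0,0],[0,0,0]], rotation=[[0,0,0],[0,0,0],[0,0,0],[0,0,0],[0,0,0],[0,0,0]])

```text
clock: 2.1
position: [0.5308, 0.2418, 0.2311]
tool_rot: [3.141, -0.001, 3.139]
force: [-0.1, -0.1, -0.4]
grip_width: 0.0066
```

Run:
```python
from h import *
w=grab_frame("wrist");t=grab_frame("top")
cv2.imwrite("pics/m1.png",np.hstack([cv2.resize(w,(400,300)),cv2.resize(t,(400,300))]))
```

```text
(no output)
```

View pics/m1.png

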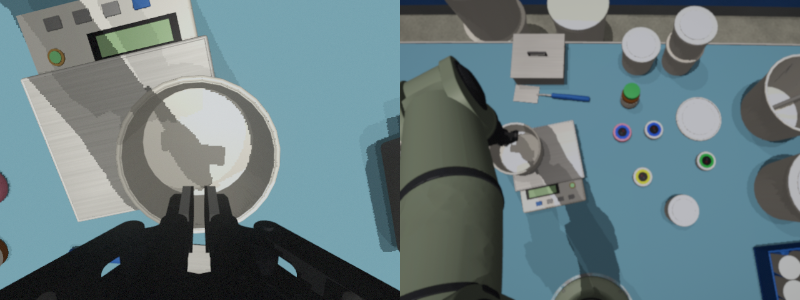

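The wrist view (left) shows the fingertips over the tub, centred, and the top view agrees. Next I go down inside it, keeping clear of the floor.

move_arm(jaw=[235,235,235,235,235,235,235], dp=[[0,0,0.036],[0,0,0.036],[0,0,0.036],[0,0,0.036],[0,0,0.033],[0,0,0],[0,0,0]], rotation=[[0,0,0],[0,0,0],[0,0,0],[0,0,0],[0,0,0],[0,0,0],[0,0,0]])

```text
clock: 3.08
position: [0.5313, 0.2422, 0.0907]
tool_rot: [3.141, 0.001, 3.142]
force: [0.6, -0.5, 0.6]
grip_width: 0.0067
```

move_arm(jaw=[235,235,235,235,235,235,235,235,235,235], dp=[[0.001,-0.03,0],[0.001,-0.0125,0],[0.001,-0.0125,0],[0.001,-0.0125,0],[0.001,-0.0125,0],[0.001,-0.0125,0],[0.001,-0.0125,0],[0.001,-0.0125,0],[0.001,-0.0125,0],[0,0,0]], rotation=[[0,0,0],[0,0,0],[0,0,0],[0,0,0],[0,0,0],[0,0,0],[0,0,0],[0,0,0],[0,0,0],[0,0,0]])

```text
clock: 4.32
position: [0.5239, 0.1366, 0.0897]
tool_rot: [-3.141, -0.0, 3.14]
force: [0.2, 1.8, 2.8]
grip_width: 0.0065
```

move_arm(jaw=[235,235,235,235], dp=[[0,-0.01,0],[0,-0.01,0],[0,0,0],[0,0,0]], rotation=[[0,0,0],[0,0,0],[0,0,0],[0,0,0]])

```text
clock: 4.82
position: [0.5239, 0.1217, 0.0898]
tool_rot: [3.141, 0.0, 3.141]
force: [-0.4, 2.2, 2.4]
grip_width: 0.0067
```

Run:
```python
from h import *
print(bot.observe()["position"])
w=grab_frame("scene");t=grab_frame("top")
cv2.imwrite("pics/s2.png",w);cv2.imwrite("pics/t2.png",t)
cv2.imwrite("pics/m2.png",np.hstack([cv2.resize(w[180:420,240:500],(400,369)),cv2.resize(t[170:354,130:330],(400,369))]))
```

```text
[0.52392155 0.12166867 0.08975384]
```

View pics/m2.png

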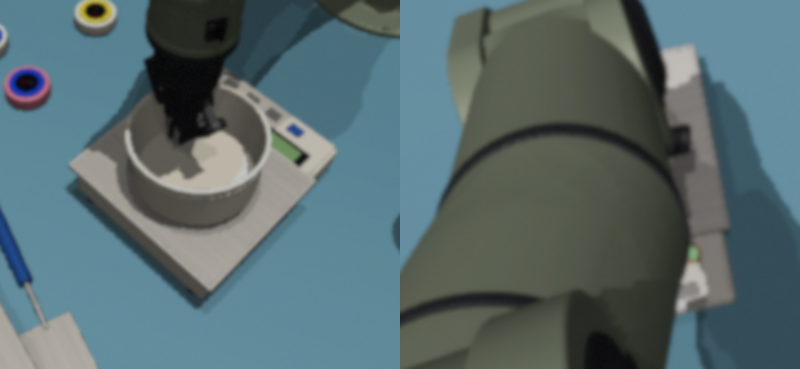

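Scene view (left): the tub is upright on the pan, with the fingers against its far inside wall; the arm hides it in the top view. I'll fit the rim circle in the scene view.

Run:
```python
from h import *
from scipy.optimize import least_squares
def fit(pts,k=400/260,o=(240,180)):
    P=ray("scene",[(o[0]+a/k,o[1]+b/k) for a,b in pts],.141)[:,:2]
    r=least_squares(lambda q:np.hypot(*(P-q[:2]).T)-.0825,[.526,.16]); r3=least_squares(lambda q:np.hypot(*(P-q[:2]).T)-q[2],[.526,.16,.08])
    return r.x,r3.x,(r.fun*1e3).round(1)
print(fit([(125,140),(135,165),(165,187),(200,193),(240,179),(262,157),(271,135),(263,107),(245,92)]))
# check of scene view against first picture, and the pan in it
print(ray("scene",[(240+70/1.538,180+167/1.538),(240+208/1.538,180+291/1.538)],.066))
```

```text
(array([0.52242345, 0.15110422]), array([0.52227243, 0.14934456, 0.08412785]), array([-0.3,  2.8,  2.9,  1. , -3.5, -2.1,  3. ,  4.5, -0.1]))
[[0.6478973  0.07674818 0.066     ]
 [0.60183006 0.29291961 0.066     ]]
```

move_arm(jaw=[235,235,235,235,235,235,235,235,235,235], dp=[[0,0.012,0],[0,0.012,0],[0,0,-0.05],[0,0,-0.05],[0,0,-0.05],[0,0,-0.05],[0,-0.05,0],[0,-0.05,0],[0,-0.05,0],[0,-0.05,0]], rotation=[[0,0,0],[0,0,0],[0,0,0],[0,0,0],[0,0,0],[0,0,0],[0,0,0],[0,0,0],[0,0,0],[0,0,0]])

```text
clock: 6.18
position: [0.5237, -0.0199, 0.2497]
tool_rot: [-3.142, -0.0, -3.141]
force: [0.3, -0.2, 0.1]
grip_width: 0.0067
```

move_arm(jaw=[235,235,235,235,235], dp=[[0,-0.05,0],[0,-0.05,0],[0,-0.04,0],[0,0,0],[0,0,0]], rotation=[[0,0,0],[0,0,0],[0,0,0],[0,0,0],[0,0,0]])

```text
clock: 6.8
position: [0.5239, -0.1303, 0.2495]
tool_rot: [3.141, -0.0, -3.141]
force: [0.4, 0.0, -0.1]
grip_width: 0.0066
```

Run:
```python
from h import *
w=grab_frame("scene");t=grab_frame("top")
cv2.imwrite("pics/s3.png",w);cv2.imwrite("pics/t3.png",t)
cv2.imwrite("pics/m3.png",np.hstack([cv2.resize(w[180:420,240:500],(400,369)),cv2.resize(t[170:354,130:330],(400,369))]))
```

```text
(no output)
```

View pics/m3.png

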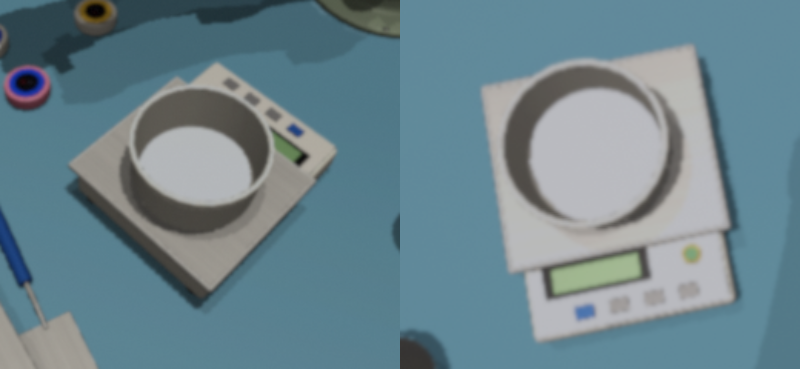

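Run:
```python
from h import *
q=lambda *p:[(130+a/2,170+b/2) for a,b in p]
P=ray("top",q((82,87),(294,45),(329,230),(110,271)),.066);print(P.round(4),P.mean(0))
r=ray("top",q((103,145),(269,145),(186,61),(186,229)),.141);print(r.round(4),(r[0]+r[1])/2,(r[2]+r[3])/2)
# automatic rim: bright rim pixels
t=cv2.imread("pics/t3.png");h=cv2.cvtColor(t,cv2.COLOR_BGR2HSV);m=((h[...,1]<70)&(h[...,2]>120)).astype(np.uint8)
c=q((186,145))[0]
out=[]
g=cv2.GaussianBlur(cv2.cvtColor(t,cv2.COLOR_BGR2GRAY),(0,0),1).astype(float)
for a in np.linspace(0,2*np.pi,72,endpoint=False):
    rr=np.arange(36,46,.25);u=c[0]+rr*np.cos(a);v=c[1]+rr*np.sin(a)
    p=cv2.remap(g.astype(np.float32),u.astype(np.float32)[None],v.astype(np.float32)[None],1)[0]
    k=p.argmax(); 
    if 0<k<len(rr)-1: out.append((u[k],v[k]))
W=ray("top",out,.141)[:,:2]
from scipy.optimize import least_squares
s=least_squares(lambda q:np.hypot(*(W-q[:2]).T)-q[2],[.526,.16,.08],loss="soft_l1",f_scale=.001);print(len(W),s.x)
```

```text
[[0.598  0.2904 0.066 ]
 [0.6454 0.0681 0.066 ]
 [0.4498 0.0277 0.066 ]
 [0.4063 0.249  0.066 ]] [0.52486705 0.15877173 0.066     ]
[[0.5223 0.2419 0.141 ]
 [0.5235 0.0827 0.141 ]
 [0.6061 0.1661 0.141 ]
 [0.4426 0.1585 0.141 ]] [0.52289326 0.1623054  0.141     ] [0.52431547 0.16228337 0.141     ]
29 [0.52596129 0.16816152 0.0805648 ]
```

Run:
```python
from h import *
k=400/260
q=lambda *p:[(240+a/k,180+b/k) for a,b in p]
r=ray("scene",q((129,147),(273,147),(200,85),(200,206)),.141);print(r.round(4),r.mean(0))
# predicted rim extent in the scene crop for candidate centres
a=np.linspace(0,6.283,180)
for c in[(.524,.159),(.524,.1625),(.526,.168)]:
    for n,k2,o in(("scene",k,(240,180)),("top",2,(130,170))):
        p=(proj(n,np.c_[c[0]+.0825*np.cos(a),c[1]+.0825*np.sin(a),.138+0*a])-o)*k2; print(c,n,p.min(0).round(),p.max(0).round())
```

```text
[[0.6003 0.1312 0.141 ]
 [0.4641 0.2177 0.141 ]
 [0.4798 0.1027 0.141 ]
 [0.5781 0.2331 0.141 ]] [0.53056379 0.17118037 0.141     ]
(0.524, 0.159) scene [126.  79.] [271. 200.]
(0.524, 0.159) top [104.  61.] [276. 230.]
(0.524, 0.1625) scene [128.  81.] [273. 202.]
(0.524, 0.1625) top [101.  61.] [272. 230.]
(0.526, 0.168) scene [129.  85.] [275. 207.]
(0.526, 0.168) top [95. 59.] [267. 228.]
```

Run:
```python
from h import *
t=cv2.imread("pics/t3.png");
c=cv2.resize(t[190:310,165:305],None,fx=5,fy=5,interpolation=cv2.INTER_CUBIC)
c=cv2.convertScaleAbs(c,alpha=1.4,beta=-30)
cv2.imwrite("pics/z3.png",c)
```

```text
(no output)
```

View pics/z3.png

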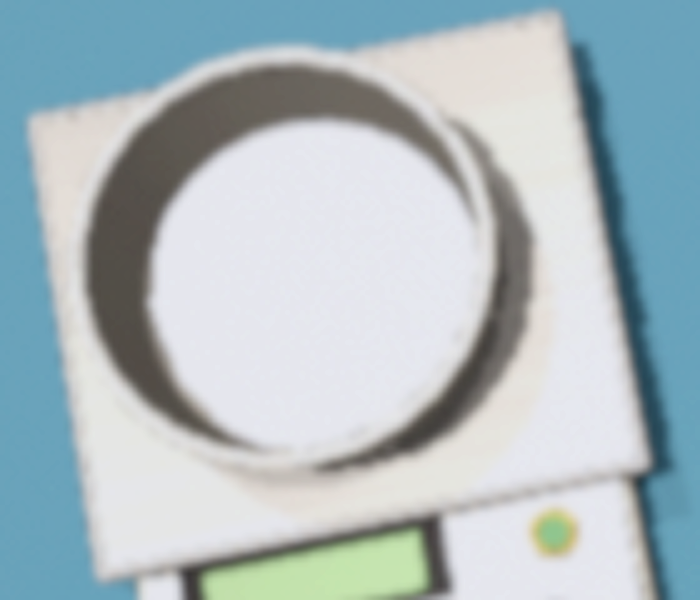

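The zoomed crop shows the tub whole and upright on the pan, with the rim centre at crop (285,259). That puts it about 7 mm from the pan's middle, inside the 15 mm limit. Next I hover above the blue sensor.

move_arm(jaw=[235,235,235,235,235,235,235], dp=[[-0.043,-0.034,0],[-0.043,-0.034,0],[-0.043,-0.034,0],[0,0,0.04],[0,0,0.04],[0,0,0],[0,0,0]], rotation=[[0,0,0],[0,0,0],[0,0,0],[0,0,0],[0,0,0],[0,0,0],[0,0,0]])

```text
clock: 7.78
position: [0.6275, -0.2125, 0.187]
tool_rot: [-3.141, 0.001, -3.142]
force: [-0.3, -0.6, 0.5]
grip_width: 0.0067
```

Run:
```python
from h import *
print(bot.observe()["position"]); c=calibration("wrist")
w=grab_frame("wrist"); h=cv2.cvtColor(w,cv2.COLOR_BGR2HSV)
m=((h[...,0]>=112)&(h[...,0]<=130)&(h[...,1]>120)&(h[...,2]>60)).astype(np.uint8)
for k in cv2.findContours(m,0,2)[0]:
    if cv2.contourArea(k)>150: e=cv2.fitEllipse(k); print(e,ray("wrist",[e[0]],.026,c))
cv2.imwrite("pics/w4.png",w)
```

```text
[ 0.62751717 -0.21254696  0.1870091 ]
((317.2637023925781, 226.98695373535156), (53.51194763183594, 55.791481018066406), 142.05126953125) [[ 0.62803106 -0.21347348  0.026     ]]
```

View pics/w4.png

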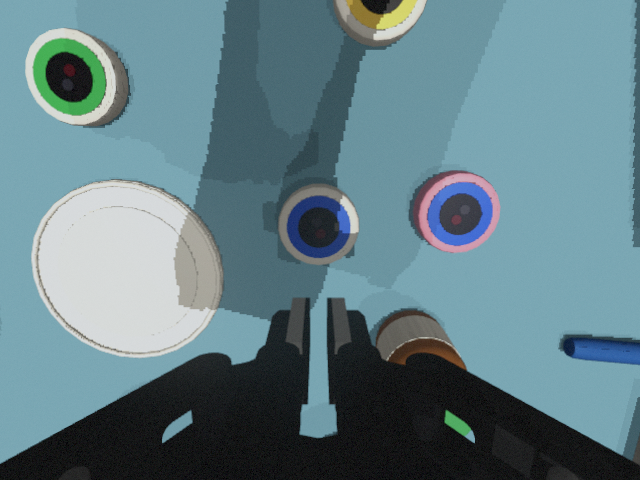

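The wrist view shows the white, blue-ringed puck at (317,227), which works out to (0.628, -0.213). That is straight below the fingertips and agrees with the first measurement. The pink decoy is to its right at (457,210). Next I descend and dwell.

move_arm(jaw=[235,235,235,235,235,235,235,235,235,235], dp=[[0,0,0.034],[0,0,0.034],[0,0,0.034],[0,0,0.034],[0,0,0.032],[0,0,0],[0,0,0],[0,0,0],[0,0,0],[0,0,0]], rotation=[[0,0,0],[0,0,0],[0,0,0],[0,0,0],[0,0,0],[0,0,0],[0,0,0],[0,0,0],[0,0,0],[0,0,0]])

```text
clock: 9.07
position: [0.6271, -0.213, 0.0517]
tool_rot: [-3.141, 0.0, 3.141]
force: [-0.6, 0.4, -0.0]
grip_width: 0.0065
```

move_arm(jaw=[235,235,235,235,235,235,235,235,235,235], dp=[[0,0,0],[0,0,0],[0,0,0],[0,0,0],[0,0,0],[0,0,0],[0,0,0],[0,0,0],[0,0,0],[0,0,0]], rotation=[[0,0,0],[0,0,0],[0,0,0],[0,0,0],[0,0,0],[0,0,0],[0,0,0],[0,0,0],[0,0,0],[0,0,0]])

```text
clock: 10.32
position: [0.6269, -0.213, 0.0513]
tool_rot: [-3.142, 0.0, 3.141]
force: [-0.1, 0.8, -0.3]
grip_width: 0.0065
```

move_arm(jaw=[235,235,235,235,235,235,235,235,235,235], dp=[[0,0,0],[0,0,0],[0,0,0],[0,0,0],[0,0,0],[0,0,0],[0,0,0],[0,0,0],[0,0,0],[0,0,0]], rotation=[[0,0,0],[0,0,0],[0,0,0],[0,0,0],[0,0,0],[0,0,0],[0,0,0],[0,0,0],[0,0,0],[0,0,0]])

```text
clock: 11.58
position: [0.6269, -0.213, 0.0513]
tool_rot: [-3.142, 0.0, 3.141]
force: [-0.1, -0.7, 0.2]
grip_width: 0.007
```

Run:
```python
from h import *
cv2.imwrite("pics/s5.png",grab_frame("scene")); print(bot.observe()["position"])
```

```text
[ 0.62685581 -0.21293874  0.05127713]
```

View pics/s5.png

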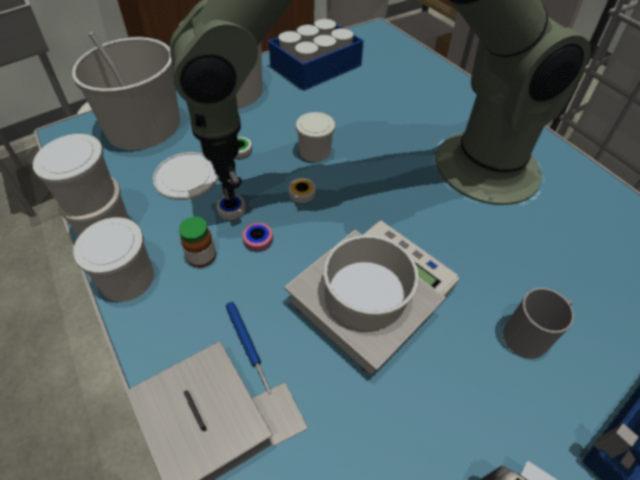

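The scene view shows the fingertips hovering over the blue sensor at (231,205), touching nothing, with the tub still on the pan at (368,282). They held there for about 2.5 s. Now I take the hand straight up, well clear.

move_arm(jaw=[235,235,235,235,235,235,235,235], dp=[[0,0,-0.05],[0,0,-0.05],[0,0,-0.05],[0,0,-0.05],[0,0,-0.05],[0,0,-0.05],[0,0,0],[0,0,0]], rotation=[[0,0,0],[0,0,0],[0,0,0],[0,0,0],[0,0,0],[0,0,0],[0,0,0],[0,0,0]])

```text
clock: 12.62
position: [0.6266, -0.2128, 0.2907]
tool_rot: [3.141, -0.001, 3.141]
force: [-0.1, -0.3, 0.1]
grip_width: 0.007
```

Run:
```python
from h import *
from workcell import workorder
s=bot.observe();print(s["position"],s["force"],abs(s["qd"]).max())
t=grab_frame("top").astype(int); a=cv2.imread("pics/t3.png").astype(int)
print("tub-region change vs. after push:",np.abs(t-a)[190:290,165:290].mean())
print(workorder.job_done())
```

```text
[ 0.62664676 -0.21278687  0.29074994] [-0.0699648  -0.34710393  0.06655589] 0.014850544122744514
tub-region change vs. after push: 4.199626666666667
the job is handed in; nothing more can be done
None
```

I slid the tub to the pan's middle, tared the scale over the blue-ringed sensor, and handed the job in; it reports no verdict.

- **Tub:** I pushed it from inside with the closed fingers, then drew them back. It stands upright, about 4–9 mm from the pan's middle (limit 15 mm).
- **Tare:** The fingertips held about 25 mm above the window of the white, blue-ringed sensor for about 2.5 s, with no contact force to speak of. The hand then rose to 0.29 m.

Checks that disagreed or were weak:
- **Tub position:** Estimates of its sideways position (world y, pan's middle at about 0.159 m) were 0.162 m by eye and 0.168 m from the rim fit in the top view, and 0.171 m in the scene view. The scene view tends to read high. On that raw reading the tub would be about 13–14 mm off centre, close to the limit.
- **During the push:** A scene reading gave 0.151 m. The tub lay closer to the fingertips than I had planned, so the wider part of the fingers probably pushed on the rim instead of the tips pushing low on the wall. It did not tip.
- **Final picture:** The tub area differed from the picture after the push by 4.2 grey levels on average. I put that down to arm shadow, but I did not view that picture.
- **Other objects:** I did not measure the sensors or bystanders again at the end; they only looked undisturbed in the last scene picture.

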